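# Scan the job label, then show the blue pendant to the inspection camera

### The job

Pick up the handheld scanner, point it at the middle of the barcode label from about 10 cm, hold it steady there for a second, then lay it back flat in the middle of its black pad and let go. Then pull the blue pendant out of the rack and finish holding it motionless in the air in front of the inspection camera: right way up, enamelled face square to the lens, centred on its line of sight and about 12 cm from it. Leave the red and green pendants in the rack and do not bump the camera.

Things in the scene. Friction and masses are not known exactly. Their poses are not given: they have to be found in the camera images.
- scanner: Cordless barcode scanner, a bar 150 x 28 x 26 mm (long x wide x high), blue body, black nose with a red window at its +x end. Lies flat on the black pad, nose away from the robot. Origin: centre of its underside; x along its length to the nose, z up. Reads by itself, straight out of the nose along +x. About 120 g.
- nose (a point): Middle of the scanner's red window: 75 mm ahead of and 13 mm above the scanner's origin. Axes as the scanner's; the beam leaves along +x.
- pad: Black rubber pad fixed to the bench on the robot's right, 200 x 90 mm, 4 mm thick, where the scanner lies and must be laid back. Origin: centre of its underside, on the bench; x along its length, away from the robot.
- label: White barcode label 64 x 44 mm with black bars on a green board 90 x 70 mm, on a fixed wooden easel (base 110 mm wide, under 130 mm high) at the right back. Origin: middle of the label's face, 95 mm above the bench. It looks along its own -x, to the robot, tipped back 40 degrees so it also faces up; y along its width, level. A level scanner reads it well.
- blue: Brass pendant blank: plaque 10 mm thick (own x), 36 wide (y), 44 high (z), blue enamel 28 x 34 mm on its front (+x) only, a blue tab 18 mm wide and 6 high on top. Below it a 10 mm square stem, 20 mm of it in a hole of the rack. Origin: centre of the stem's foot; plaque at z 20 to 64 mm. In the rack it stands z up, front away from the robot. Grip its side edges, 36 mm apart. About 120 g.
- blue_face (a point): Middle of the blue pendant's enamelled front face: in its frame 5 mm forward (+x) and 42 mm up (+z) from its origin. Axes as the pendant's; +x points out of the enamelled face.
- rack: Fixed dark wooden block 160 x 60 x 30 mm high in the middle of the bench, with three holes 50 mm apart in a row along its x, which points away from the robot. One pendant in each, in any order, front along the rack's +x; stems sit loosely (1.5 mm play), 20 mm deep: pull straight up. Origin: centre of its underside.
- red: Like the blue pendant in form, size and axes, but with red enamel and a red tab. Stands in another hole of the rack and stays there.
- green: Like the blue pendant in form, size and axes, but with green enamel and a green tab. Stands in another hole of the rack and stays there.
- lens: Inspection camera on a column at the left back: white housing, black barrel 40 mm across, aluminium ring 64 mm across. Origin: middle of the front glass, 180 to 260 mm above the bench. It looks along its own -x: to the robot and 30 degrees down; y level, z the picture's up. A pendant shown correctly has x, y, z the same way as these. The head slides on its column under a hard push.
Mind the look-alikes: they are no part of the job. There is more than one size of the scanner; the job needs the middle-sized.

How it is judged:
By the outcome, as a careful person would: the job done as asked, in the order asked, and still so for the second after the job is handed in, while the arm keeps its last pose, push and grip.
It also fails if it takes over 58 s, if anything falls off the work surface, if the arm or the gripper's body presses on something with over 40 N, if the wrist force passes 120 N, or if a joint passes its speed limit or range.

### The arm

A 6-joint arm with a two-finger parallel gripper is mounted at the origin on the work surface. World frame = base frame: x ahead of the robot, y to its left, z up, the work surface at z = 0. Lengths are in m, angles in rad, forces in N, time in s.
With the tool pointing down it reaches from about 0.375 to 0.9 m from the base axis. Payload 3.1 kg.
Tool frame: the origin (TCP) lies between the finger pads; the fingertips stand 8 mm ahead of it and the grasp point (between the pads) lies 11 mm behind it; z points along the fingers, y is the line along which they close (so a half turn about z gives the same grasp; the last joint's range is limited). The gripper opens to 87 mm and grips with 3 to 60 N. Pads are 19 mm wide; open, the fingers measure 117 mm over their backs; the gripper's body (75 mm by 190 mm) begins 51 mm behind the grasp point.
Start: joints at [-1.407, 0.527, 1.433, -0, 1.181, -0.178], TCP at [0.21, -0.589, 0.231] pointing down, gripper open.
Joint ranges: [-3.08, 3.08], [-0.75, 2.2], [0.22, 2.44], [-1.43, 4.57], [0, 2.65], [-2.85, 2.85]. Speed limits (rad/s): [2.79, 2.79, 3.14, 3.14, 3.14, 3.14].

### API

Orientations are given as a unit quaternion [x, y, z, w].
In Python, from rig import robot gives the robot as it stands.
- The arm moves only by the tool move_arm, never from a script. Its argument "motion" is text: rows parted by semicolons, each of 5 numbers parted by spaces: the opening, from -1 (shut) to 1 (fully open), then the shift along the tool's x, y, z normalised to -1 to 1, where 1 is 0.2 m, then the turn about the tool's z normalised to -1 to 1, where 1 is pi rad. A call has 1 to 12 rows; each row is the pose to reach, as a shift and turn from the pose commanded when the call began, along the tool's axes at that moment, turning the shorter way round; what a row does not reach only later rows make up. A row lasts 1/12 s, in which the tool goes at most 41.7 mm and 7.16 degrees, less where a joint would pass 70% of its speed; a pose out of reach is approached as far as the arm can. A call with a number of a shift or a turn outside -1 to 1 is refused whole. A call with a gripper value outside its range is refused whole. The fingers move at their own pace and stop on an object; "newtons" is the grip in N (left out, the last holds). Time passes only in rows, so rows that repeat a pose let the fingers close. It gives the time, the measured TCP pose, the force, the opening and the grip force at its end, in the units of the state.
- robot.get_obs(): the state, without advancing time (a new reading comes with each control period).
- robot.camera(name): name is "scene" or "top" or "wrist"; returns (picture, depth): 420x560x3 uint8, red, green, blue; 420x560 float32, m along the optical axis (not along the pixel's ray), 0 where there is no reading.
- robot.camera_model(name): a dict with "mtx" (3x3 intrinsics, pixels), "position" and "attitude" of the camera in the world. Camera axes: x right, y down, z forward; pixel columns grow to the right and rows downward; lengths in m; the calibration is good to about 2 mm. A picture is of the moment at which its call begins: read the wrist's pose just before it. camera_model takes no time and is no camera call; for the wrist camera it gives the pose at the moment of the call.
- robot.hand_in(): hands the job in; it is judged then, once.
The state is a dict: "time": time; "q": joint angles; "joint_velocities": joint speeds; "joint_torque": joint torques, N m; "position": TCP position; "tool_rot": TCP orientation; "ft_force": force on the tool from outside, world axes, zero at the start; "moment": the same for the moment, N m; "grip_width": finger opening in m; "grip_force": force on a finger pad.
Only numpy, scipy, OpenCV 4.12 (cv2) and the standard library are available. Lean on these libraries where they do the work, as an engineer would, in place of code of your own. Each camera call takes 0.05 s, during which the arm holds its last target. There are 200 camera calls.

## Working session

There is one attempt and no reset: what is moved stays moved. The work goes in short steps, Python scripts to look and compute and a tool call to move; the robot and the scene stay as the last step left them, time stands still between calls to the robot, and variables do not carry over. Pictures are saved under pics/ and viewed, at most 12 in all, crops included, and the job is handed in when it is done.

Besides the shell and the picture viewer there is one more tool, called as name(argument=value, ...) on one line, values as JSON. move_arm: Moves the arm, as the interface text tells. Its arguments: {"type":"object","properties":{"motion":{"type":"string"},"newtons":{"type":"number"}},"required":["motion"]}

```bash
ls; mkdir -p pics; cat > h.py <<'E'
import numpy as np, cv2
from rig import robot
from scipy.spatial.transform import Rotation as R
def cam(n):
    m=robot.camera_model(n); p,d=robot.camera(n); return p,d,m
def att(m):
    a=np.array(m["attitude"]); return a if a.shape==(3,3) else R.from_quat(a).as_matrix()
def pts(d,m):
    K=np.array(m["mtx"]); v,u=np.indices(d.shape)
    c=np.stack([(u-K[0,2])/K[0,0]*d,(v-K[1,2])/K[1,1]*d,d],-1)
    return c@att(m).T+np.array(m["position"])
def save(n,p): cv2.imwrite(n,cv2.cvtColor(p,cv2.COLOR_RGB2BGR))
E
python3 - <<'E'
from h import *
import pickle
for n in ("scene","top"):
    p,d,m=cam(n); save(f"pics/{n}0.png",p); pickle.dump((p,d,m),open(n+"0.pkl","wb")); print(n,m)
print(robot.get_obs())
E
```

```text
pics
scene {'mtx': array([[479.67343633,   0.        , 282.45360508],
       [  0.        , 479.67343633, 211.04985125],
       [  0.        ,   0.        ,   1.        ]]), 'position': array([ 1.15679872, -0.50462708,  0.97780336]), 'attitude': array([ 0.80346555,  0.46971961, -0.18134502, -0.31768001])}
top {'mtx': array([[453.4454586 ,   0.        , 286.5305864 ],
       [  0.        , 453.4454586 , 211.41983862],
       [  0.        ,   0.        ,   1.        ]]), 'position': array([ 0.40979965, -0.13369151,  1.38240141]), 'attitude': array([ 0.71358062, -0.69990938,  0.01374014, -0.02721686])}
{'time': 0.1, 'q': array([-1.40752426e+00,  5.28385275e-01,  1.43375529e+00,  4.79472295e-06,
        1.18141172e+00, -1.78506660e-01]), 'joint_velocities': array([-0.00029771, -0.00194375, -0.00200294,  0.00057859,  0.00083771,
        0.00136079]), 'joint_torque': array([-1.47489322e-03, -4.40988600e+01, -1.77149802e+01,  6.35368377e-02,
        5.34248224e-02, -3.51659787e-05]), 'position': array([ 0.20939696, -0.58820184,  0.22966807]), 'tool_rot': array([ 9.85433594e-01,  1.70057846e-01,  9.68044184e-06, -9.79773492e-04]), 'ft_force': array([0.70670741, 0.35322515, 0.67759138]), 'moment': array([-0.0041416 , -0.0132877 , -0.01267115]), 'grip_force': 0.0, 'grip_width': 0.08725350687733575}
```

View pics/scene0.png

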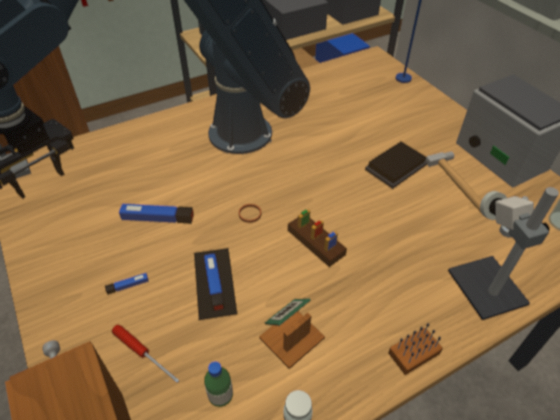

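View pics/top0.png

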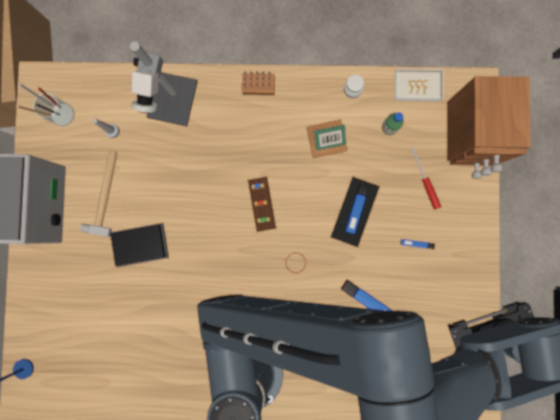

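Scene view: three blue scanners. They are large (scene 157,213; top 370,297), small (scene 127,283; top 417,243) and the middle-sized one on the black pad (scene 213,280; top 356,210), which I choose. The notebook (top 140,243) could be mistaken for the pad. Rack is at top 262,204 with blue farthest from the robot; the pin block at 258,83 is a look-alike. Label is at top 330,138 and the lens head at top 145,85.

```bash
python3 - <<'E'
from h import *
import pickle
p,d,m=pickle.load(open("top0.pkl","rb")); P=pts(d,m)
print("bench z", np.median(P[300:340,100:160,2]), (d==0).mean())
hsv=cv2.cvtColor(p,cv2.COLOR_RGB2HSV)
def rect(mask,box,name,zr=(-1,2)):
    x0,y0,x1,y1=box; mk=np.zeros(mask.shape,np.uint8); mk[y0:y1,x0:x1]=mask[y0:y1,x0:x1]
    mk&=((P[...,2]>zr[0])&(P[...,2]<zr[1])).astype(np.uint8)
    Q=P[mk>0]; z=np.median(Q[:,2])
    (cx,cy),(w,h),a=cv2.minAreaRect((Q[:,:2]*1000).astype(np.float32))
    print(name,len(Q),"ctr",round(cx,1),round(cy,1),"size",round(w,1),round(h,1),"ang",round(a,2),"z med",z.round(4),"mean",Q[:,:2].mean(0).round(4))
H,S,V=hsv[...,0],hsv[...,1],hsv[...,2]
blue=((H>100)&(H<130)&(S>120)&(V>50)).astype(np.uint8)
blk=(V<60).astype(np.uint8)
rect(blue,(325,170,385,250),"scanner blue")
rect((P[...,2]>.018).astype(np.uint8),(325,170,385,250),"scanner high")
rect(((blk>0)|(blue>0)).astype(np.uint8),(325,170,385,250),"pad")
rect(blue,(400,230,440,255),"small"); 
rect(((S<60)&(V>110)).astype(np.uint8),(310,122,350,155),"label white")
rect(((P[...,2]>.022)&(P[...,2]<.04)).astype(np.uint8),(235,165,290,245),"rack top")
for n,b in (("blue",(250,175,268,193)),("red",(250,195,272,210)),("green",(250,212,275,228))):
    rect((P[...,2]>.06).astype(np.uint8),b,n)
Q=P[30:130,115:205]; k=Q[...,2]>.12
print("cam head", Q[k].min(0),Q[k].max(0))
crops=[cv2.resize(p[y0:y1,x0:x1],(390,290),interpolation=cv2.INTER_CUBIC) for x0,y0,x1,y1 in ((316,165,396,225+0),(115,35,205,130),(235,165,295,240))]
s=pickle.load(open("scene0.pkl","rb"))[0]
crops.append(cv2.resize(s[170:300,455:560],(390,290)))
save("pics/crops.png",np.vstack([np.hstack(crops[:2]),np.hstack(crops[2:])]))
E
```

```text
bench z -0.00015409575916036644 0.003928571428571429
scanner blue 372 ctr 486.0 -314.9 size 34.0 122.1 ang 73.76 z med 0.0289 mean [ 0.4918 -0.314 ]
scanner high 496 ctr 458.9 -266.8 size 99.0 265.9 ang 40.66 z med 0.0302 mean [ 0.499  -0.3116]
pad 1501 ctr 463.7 -284.5 size 144.2 285.9 ang 46.42 z med 0.0062 mean [ 0.495  -0.3129]
small 66 ctr 400.8 -492.5 size 78.4 11.5 ang 83.3 z med 0.0172 mean [ 0.3995 -0.5022]
label white 415 ctr 583.5 -170.0 size 90.3 343.3 ang 63.46 z med 0.0958 mean [ 0.6956 -0.2296]
rack top 899 ctr 510.2 -30.9 size 160.3 59.9 ang 11.11 z med 0.0303 mean [ 0.5089 -0.0317]
blue 51 ctr 493.7 -79.7 size 197.1 31.7 ang 41.91 z med 0.0759 mean [ 0.5523 -0.0256]
red 49 ctr 470.1 -81.1 size 157.3 29.7 ang 51.75 z med 0.0763 mean [ 0.5076 -0.0334]
green 52 ctr 444.2 -81.6 size 122.4 24.6 ang 67.99 z med 0.077 mean [ 0.4576 -0.0458]
cam head [ 0.40979965 -0.13369151  0.12059057] [0.8767414  0.30090885 1.38240141]
```

View pics/crops.png

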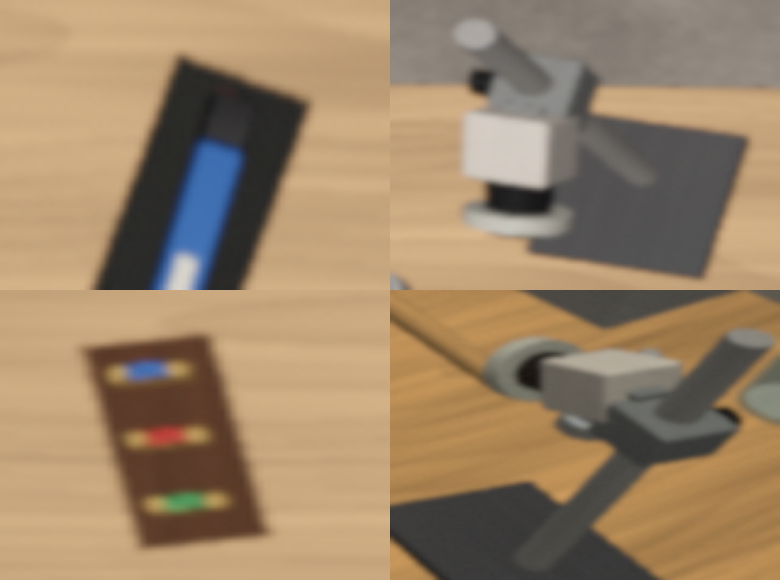

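The crop confirms the scanner on the pad: blue body, black nose at the far end and a white sticker. The camera head's ring is at the front, at its crop (515,218). Next I refine the numbers.

```bash
cat >> h.py <<'E'
def ray(uv,m,z):
    K=np.array(m["mtx"]); uv=np.atleast_2d(uv).astype(float)
    c=np.c_[(uv-[K[0,2],K[1,2]])/[K[0,0],K[1,1]],np.ones(len(uv))]@att(m).T
    o=np.array(m["position"]); return o+c*((z-o[2])/c[:,2])[:,None]
def rect(Q):
    (cx,cy),(w,h),a=cv2.minAreaRect((Q[:,:2]*1000).astype(np.float32))
    if w<h: w,h,a=h,w,a+90
    a=(a+90)%180-90
    return dict(c=(round(cx,1),round(cy,1)),size=(round(w,1),round(h,1)),yaw=round(a,2))
def blob(mask,box=None):
    mk=np.zeros(mask.shape,np.uint8); x0,y0,x1,y1=box or (0,0,560,420); mk[y0:y1,x0:x1]=mask[y0:y1,x0:x1]
    mk=cv2.morphologyEx(mk,cv2.MORPH_OPEN,np.ones((2,2)))
    n,l,st,_=cv2.connectedComponentsWithStats(mk); i=1+np.argmax(st[1:,4])
    v,u=np.where(l==i); return np.c_[u,v]
E
python3 - <<'E'
from h import *
import pickle
p,d,m=pickle.load(open("top0.pkl","rb")); P=pts(d,m); ok=(d>0.3)
H,S,V=cv2.split(cv2.cvtColor(p,cv2.COLOR_RGB2HSV))
blue=(H>100)&(H<130)&(S>120)&(V>50)
b=blob(blue,(325,170,385,250)); print("scan blue",rect(ray(b,m,.03)))
b=blob(ok&(P[...,2]>.018)&(P[...,2]<.05),(325,170,385,250)); print("scan high",rect(ray(b,m,.03)))
b=blob((V<70)|blue,(325,170,385,250)); print("pad",rect(ray(b,m,.004)))
b=blob(ok&(P[...,2]>.03)&(P[...,2]<.13)&(((S<70)&(V>120))|(H>40)&(H<90)|(V<60)),(305,115,352,160)); Q=P[b[:,1],b[:,0]]
c=Q.mean(0); n=np.linalg.svd(Q-c,full_matrices=False)[2][2]; n*=-np.sign(n[2])
print("board",len(Q),c,"x axis",n,"yaw",np.degrees(np.arctan2(n[1],n[0])),"tip",np.degrees(np.arcsin(n[2])),rect(Q))
b=blob(ok&(P[...,2]>.06)&(S<70)&(V>120),(312,124,348,152)); print("label",len(b),P[b[:,1],b[:,0]].mean(0),rect(P[b[:,1],b[:,0]]))
for n,bx in (("blue",(250,175,268,193)),("red",(250,195,272,210)),("green",(250,212,275,228))):
    b=blob(ok&(P[...,2]>.06),bx); print(n,rect(ray(b,m,.076)),np.percentile(P[b[:,1],b[:,0],2],90))
# camera
for n in ("top","scene"):
    p,d,m=pickle.load(open(n+"0.pkl","rb")); P=pts(d,m)
    k=(d>.3)&(P[...,2]>.12)&(P[...,0]>.65)&(P[...,0]<.9)&(P[...,1]>.1)&(P[...,1]<.45)
    Q=P[k]; np.save(n+"cam.npy",np.c_[Q,p[k]])
    print(n,len(Q),Q.min(0),Q.max(0))
    H,S,V=cv2.split(cv2.cvtColor(p,cv2.COLOR_RGB2HSV)); 
    bxs={"top":[("ring",(128,98,162,115)),("house",(130,65,160,98))],"scene":[("ring",(478,190,510,222)),("house",(495,190,540,225))]}[n]
    for nm,(x0,y0,x1,y1) in bxs:
        mk=k.copy(); mk[:y0]=0; mk[y1:]=0; mk[:,:x0]=0; mk[:,x1:]=0; mk&=(V>110)&(S<60)
        Q=P[mk]; print(nm,len(Q),Q.mean(0),Q.min(0),Q.max(0),rect(Q))
E
```

```text
scan blue {'c': (482.7, -314.9), 'size': (122.2, 33.0), 'yaw': -16.16}
scan high {'c': (498.7, -318.9), 'size': (149.8, 29.0), 'yaw': -16.0}
pad {'c': (491.0, -316.8), 'size': (191.0, 80.7), 'yaw': -19.14}
board 556 [ 0.69632107 -0.23166344  0.0983421 ] x axis [-0.95265389 -0.25270009 -0.16909533] yaw -165.14390394523784 tip -9.735223986044929 {'c': (596.2, -179.9), 'size': (373.3, 90.3), 'yaw': -27.51}
label 359 [ 0.69494705 -0.23197805  0.09260531] {'c': (695.2, -232.2), 'size': (71.5, 36.1), 'yaw': -78.4}
blue {'c': (554.7, -25.3), 'size': (31.9, 11.7), 'yaw': -88.98} 0.08245452437981075
red {'c': (506.7, -34.0), 'size': (35.2, 11.0), 'yaw': -79.46} 0.08114427756647391
green {'c': (457.9, -43.5), 'size': (35.7, 10.8), 'yaw': -77.59} 0.08091609633367591
top 1682 [0.72109318 0.22290074 0.12018158] [0.8767414  0.44277362 0.35551749]
ring 183 [0.74092636 0.26651722 0.22582053] [0.729569   0.23987022 0.1931477 ] [0.76355724 0.29935482 0.24032917] {'c': (746.4, 269.7), 'size': (59.6, 33.5), 'yaw': 89.02}
house 723 [0.80267273 0.25623256 0.25641858] [0.76490495 0.22976688 0.14471353] [0.84783276 0.29036029 0.2782369 ] {'c': (806.5, 259.8), 'size': (81.2, 56.8), 'yaw': -3.79}
scene 3009 [0.72311297 0.22193366 0.12042398] [0.88120697 0.44542942 0.35134569]
ring 307 [0.75528298 0.25784857 0.23053727] [0.72860831 0.23711646 0.18681316] [0.80002076 0.29866867 0.26715026] {'c': (758.4, 254.3), 'size': (75.6, 48.1), 'yaw': -54.28}
house 542 [0.7977279  0.26496359 0.25523298] [0.72311297 0.23161162 0.12560325] [0.82902645 0.44542942 0.27450517] {'c': (754.1, 327.6), 'size': (231.2, 79.0), 'yaw': -60.13}
```

```bash
cat >> h.py <<'E'
def go(x,y,z,yaw):
    "normalised tool-frame shift and turn from the measured pose to TCP x,y,z with tool x heading yaw (deg)"
    o=robot.get_obs(); T=R.from_quat(o["tool_rot"]).as_matrix(); s=T.T@(np.array([x,y,z])-o["position"])
    h=np.degrees(np.arctan2(T[1,0],T[0,0])); t=(h-yaw+180)%360-180
    print("t",round(o["time"],2),"pos",o["position"].round(4),"head",round(h,2),"shift",(s/.2).round(4),"turn",round(t/180,4),"q",o["q"].round(2))
E
python3 - <<'E'
from h import *
go(.4987,-.319,.15,-16)
E
```

```text
t 0.1 pos [ 0.2094 -0.5882  0.2297] head 19.58 shift [ 1.8138 -0.7826  0.4005] turn 0.1977 q [-1.41  0.53  1.43  0.    1.18 -0.18]
```

move_arm(motion="1 0.9 -0.39 0.2 0.2;1 0.9 -0.39 0.2 0.2;1 0.9 -0.39 0.2 0.2;1 0.9 -0.39 0.2 0.2;1 0.9 -0.39 0.2 0.2;1 0.9 -0.39 0.2 0.2")

```text
time: 0.6
position: [0.356, -0.4482, 0.1885]
tool_rot: [0.99, -0.142, -0.001, -0.004]
ft_force: [-1.0, 0.4, -0.2]
grip_width: 0.0871
grip_force: 0.0
```

```bash
python3 - <<'E'
from h import *
go(.4987,-.319,.15,-16)
E
```

```text
t 0.6 pos [ 0.356  -0.4482  0.1885] head -16.36 shift [ 0.5034 -0.8193  0.197 ] turn -0.002 q [-1.1   0.51  1.6   0.    1.03  0.76]
```

move_arm(motion="1 0.5 -0.815 0.2 0;1 0.5 -0.815 0.2 0;1 0.5 -0.815 0.2 0;1 0.5 -0.815 0.2 0;1 0.5 -0.815 0.2 0;1 0.5 -0.815 0.2 0;1 0.5 -0.815 0.2 0;1 0.5 -0.815 0.2 0")

```text
time: 1.27
position: [0.4946, -0.3273, 0.1504]
tool_rot: [0.99, -0.142, -0.0, 0.0]
ft_force: [-0.8, 0.5, 0.2]
grip_width: 0.0871
grip_force: 0.0
```

```bash
python3 - <<'E'
from h import *
go(.4987,-.319,.15,-16)
p,d,m=cam("wrist"); save("pics/w1.png",p); print(m); P=pts(d,m); print((d==0).mean())
H,S,V=cv2.split(cv2.cvtColor(p,cv2.COLOR_RGB2HSV))
k=(d>0)&(P[...,2]>.022)&(P[...,2]<.04)&(abs(P[...,0]-.4987)<.09)&(abs(P[...,1]+.319)<.05)
print("scanner",rect(P[blob(k)[:,1],blob(k)[:,0]]))
b=blob((d>0)&(V<60)); print("dark",rect(P[b[:,1],b[:,0]]))
E
```

```text
t 1.27 pos [ 0.4946 -0.3273  0.1504] head -16.37 shift [ 0.0079 -0.0457  0.002 ] turn -0.0021 q [-0.77  0.59  1.59 -0.    0.97  1.08]
{'mtx': array([[355.05046785,   0.        , 276.52334796],
       [  0.        , 355.05046785, 204.01724093],
       [  0.        ,   0.        ,   1.        ]]), 'position': array([ 0.56520249, -0.34825383,  0.30469011]), 'attitude': array([-0.5933953 ,  0.79335079,  0.10871779, -0.08159036])}
0.004009353741496599
scanner {'c': (497.4, -315.4), 'size': (158.4, 27.9), 'yaw': -16.14}
dark {'c': (527.0, -328.6), 'size': (110.5, 69.3), 'yaw': -80.96}
```

View pics/w1.png

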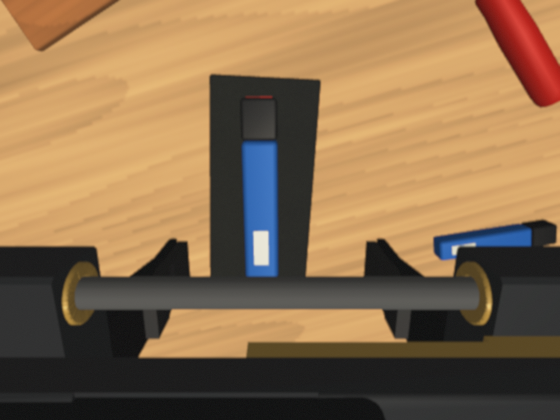

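The wrist view shows the scanner's nose at (259,118) and its body to (262,270). The pad's left edge is at u≈210 and its right edge runs from (320,80) to (305,270). Its far edge is at row 75–80.

```bash
cat > padm.py <<'E'
from h import *
def line(Q):
    vx,vy,x,y=cv2.fitLine((Q[:,:2]*1000).astype(np.float32),cv2.DIST_HUBER,0,.01,.01).ravel(); return np.array([x,y]),np.array([vx,vy])
def pad(p,m,r0=95,r1=235,c0=215,c1=300,cmid=262):
    V=p.max(2).astype(int)
    b=(p.astype(int)[...,0]>95)
    L=np.array([(c0+20-np.argmax(b[r,c0+20::-1])+.5,r) for r in range(r0,r1)] ) if False else np.array([(np.max(np.where(b[r,:cmid-40])[0])+.5,r) for r in range(r0,r1)])
    Rr=np.array([(cmid+25+np.min(np.where(b[r,cmid+25:])[0])-.5,r) for r in range(r0,r1)])
    F=np.array([(c,np.max(np.where(b[:90,c])[0])+.5) for c in range(c0+5,c1)])
    out=[line(ray(q,m,.004)) for q in (L,Rr,F)]
    y=[np.degrees(np.arctan(o[1][1]/o[1][0])) for o in out]
    yaw=np.radians((y[0]+y[1])/2); ax=np.array([np.cos(yaw),np.sin(yaw)]); n=np.array([-ax[1],ax[0]])
    l,r=[o[0]@n for o in out[:2]]; f=out[2][0]@ax
    c=ax*(f-100)+n*(l+r)/2
    print("pad edge yaws",np.round(y,2),"width",round(l-r,1),"far",round(f,1),"centre",c.round(1))
E
python3 - <<'E'
from padm import *
p,d,m=cam("wrist")
pad(p,m)
P=pts(d,m); b=blob((d>0)&(P[...,2]>.022)&(P[...,2]<.04),(235,88,290,240)); q=ray(b,m,.03); print("scanner far part",rect(q), "heights",P[b[:,1],b[:,0],2].mean())
go(.498,-.317,.015,-16.1)
E
```

```text
pad edge yaws [-19.39 -19.21  70.97] width 87.8 far 669.3 centre [ 493.7 -312.6]
scanner far part {'c': (519.3, -321.8), 'size': (112.8, 27.7), 'yaw': -15.96} heights 0.02985751678983305
t 1.37 pos [ 0.4942 -0.3282  0.1508] head -16.5 shift [ 0.0024 -0.0592  0.6787] turn -0.0022 q [-0.77  0.59  1.59 -0.    0.97  1.08]
```

move_arm(motion="1 0.014 -0.062 0.3 -0.002;1 0.014 -0.062 0.5 -0.002;1 0.014 -0.062 0.6 -0.002;1 0.014 -0.062 0.66 -0.002;1 0.014 -0.062 0.68 -0.002;1 0.014 -0.062 0.68 -0.002;1 0.014 -0.062 0.68 -0.002", newtons=35)

```text
time: 1.95
position: [0.5022, -0.3177, 0.0163]
tool_rot: [0.99, -0.14, 0.002, 0.001]
ft_force: [-0.1, -1.2, 0.0]
grip_width: 0.087
grip_force: 0.0
```

```bash
python3 - <<'E'
from h import *
go(.5005,-.317,.015,-16.1)
E
```

```text
t 1.95 pos [ 0.5022 -0.3177  0.0163] head -16.11 shift [-0.0091 -0.0011  0.0064] turn -0.0001 q [-0.75  0.79  1.65  0.    0.69  1.1 ]
```

Good; close and lift.

move_arm(motion="-1 0 0 0 0;-1 0 0 0 0;-1 0 0 0 0;-1 0 0 0 0;-1 0 0 0 0;-1 0 0 0 0;-1 0 0 0 0;-1 0 0 0 0;-1 0 0 0 0;-1 0 0 0 0;-1 0 0 0 0;-1 0 0 0 0", newtons=35)

```text
time: 2.95
position: [0.5011, -0.3158, 0.0145]
tool_rot: [0.99, -0.14, -0.0, -0.0]
ft_force: [0.9, 0.4, -0.3]
grip_width: 0.0275
grip_force: 35.0
```

move_arm(motion="-1 0 0 -0.1 0;-1 0 0 -0.25 0;-1 0 0 -0.4 0;-1 0 0 -0.4 0;-1 0 0 -0.4 0;-1 0 0 -0.4 0")

```text
time: 3.45
position: [0.5005, -0.3153, 0.094]
tool_rot: [0.99, -0.14, -0.001, -0.0]
ft_force: [-0.1, 0.9, -1.2]
grip_width: 0.0278
grip_force: 35.0
```

```bash
python3 - <<'E'
from h import *
import pickle
o=robot.get_obs(); print(o["position"],o["grip_width"],o["grip_force"])
p,d,m=cam("wrist"); pickle.dump((p,d,m),open("w2.pkl","wb")); save("pics/w2.png",p)
P=pts(d,m); H,S,V=cv2.split(cv2.cvtColor(p,cv2.COLOR_RGB2HSV))
go(.5005,-.317,.1,-16.1)
# scanner top plane
k=(d>0)&(P[...,2]>.09)&(P[...,2]<.14); k[:,:225]=0;k[:,310:]=0; k[245:]=0
b=blob(k); Q=P[b[:,1],b[:,0]]; A=np.c_[Q[:,:2]-Q[:,:2].mean(0),np.ones(len(Q))]; c=np.linalg.lstsq(A,Q[:,2],rcond=None)[0]
print("scanner held",rect(Q),"slope",c,"vmin",b[:,1].min())
# label by top camera with finer fit (arm moved)
p,d,m=cam("top"); save("pics/top2.png",p); pickle.dump((p,d,m),open("top2.pkl","wb")); P=pts(d,m)
H,S,V=cv2.split(cv2.cvtColor(p,cv2.COLOR_RGB2HSV))
for zlo in (.066,.075):
    k=(d>.5)&(P[...,2]>zlo)&(P[...,2]<.13)&(((H>40)&(H<95)&(S>50))|(S<60)); b=blob(k,(308,118,352,158)); Q=P[b[:,1],b[:,0]]
    A=np.c_[Q[:,:2]-Q[:,:2].mean(0),np.ones(len(Q))]
    r=np.ones(len(Q),bool)
    for _ in range(4):
        c=np.linalg.lstsq(A[r],Q[r,2],rcond=None)[0]; r=abs(A@c-Q[:,2])<.004
    print("board",r.sum(),Q[r].mean(0),"slope",np.degrees(np.arctan(np.hypot(*c[:2]))),"yaw",np.degrees(np.arctan2(c[1],c[0])),rect(Q[r]))
E
```

```text
[ 0.50053413 -0.31526669  0.09399112] 0.027837301418981893 34.999983832240105
t 3.5 pos [ 0.5001 -0.3149  0.0933] head -16.06 shift [ 0.0045  0.0095 -0.0335] turn 0.0002 q [-0.75  0.67  1.63 -0.    0.85  1.1 ]
scanner held {'c': (526.4, -323.9), 'size': (100.2, 44.9), 'yaw': -14.58} slope [0.17848085 0.14770491 0.10948293] vmin 98
board 33 [ 0.68038063 -0.22605465  0.17111999] slope 77.47493727554888 yaw -179.09629322439653 {'c': (580.9, -175.1), 'size': (343.9, 75.9), 'yaw': -26.04}
board 94 [ 0.6992666  -0.23057902  0.09779416] slope 8.489258847832382 yaw 113.67125942178586 {'c': (699.4, -230.2), 'size': (84.5, 14.0), 'yaw': -85.11}
```

View pics/w2.png

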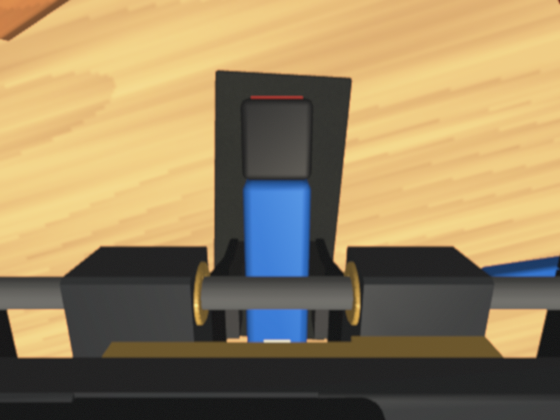

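The scanner is held straight in the fingers: nose window at (277,98), body between the pads at u 245–310. I'll do a cleaner label measurement from the top picture.

```bash
python3 - <<'E'
from h import *
import pickle
p,d,m=pickle.load(open("top0.pkl","rb")); P=pts(d,m)
H,S,V=cv2.split(cv2.cvtColor(p,cv2.COLOR_RGB2HSV))
def quad(mask,box,nm):
    mk=np.zeros(mask.shape,np.uint8); x0,y0,x1,y1=box; mk[y0:y1,x0:x1]=mask[y0:y1,x0:x1]
    mk=cv2.morphologyEx(mk,cv2.MORPH_CLOSE,np.ones((3,3)))
    cs,_=cv2.findContours(mk,cv2.RETR_EXTERNAL,cv2.CHAIN_APPROX_NONE); c=max(cs,key=cv2.contourArea)
    r=cv2.minAreaRect(c); print(nm,r,cv2.contourArea(c)); return r
r1=quad((S<70)&(V>110),(312,124,348,152),"white")
r2=quad(((S<70)&(V>110))|((H>45)&(H<95)&(S>60)),(308,118,352,158),"green+white")
for r in (r1,r2):
    c=ray(r[0],m,.095)[0]
    bp=cv2.boxPoints(r); e=max(((bp[(i+1)%4]-bp[i]) for i in range(4)),key=lambda v:np.hypot(*v))
    q=ray([np.array(r[0])-e/2,np.array(r[0])+e/2],m,.095); v=q[1]-q[0]
    print(c.round(4),"width",np.hypot(*v[:2]),"yaw",np.degrees(np.arctan2(-v[0],v[1]))%180)
from cv2 import resize
g=resize(p[112:164,300:360],(600,520),interpolation=cv2.INTER_NEAREST)
o=robot.get_obs()
print("cam fwd in tool",R.from_quat(o["tool_rot"]).as_matrix().T@att(robot.camera_model("wrist"))[:,2])
E
```

```text
white ((330.0000305175781, 137.00001525878906), (19.611614227294922, 31.77081298828125), 78.69007110595703) 553.0
green+white ((330.0000305175781, 137.00001525878906), (19.611614227294922, 31.77081298828125), 78.69007110595703) 553.0
[ 0.7002 -0.2288  0.095 ] width 0.09100224233391577 yaw 12.350921634048433
[ 0.7002 -0.2288  0.095 ] width 0.09100224233391577 yaw 12.350921634048433
cam fwd in tool [-2.68827182e-01 -1.38944292e-04  9.63188417e-01]
```

```bash
python3 - <<'E'
from h import *
go(.573,-.2566,.23,12.3)
E
```

```text
t 3.55 pos [ 0.5001 -0.3149  0.093 ] head -16.06 shift [ 0.2677 -0.3818 -0.6853] turn -0.1575 q [-0.75  0.67  1.63 -0.    0.85  1.1 ]
```

move_arm(motion="-1 0 0 -0.2 -0.02;-1 0.1 -0.1 -0.4 -0.055;-1 0.2 -0.25 -0.6 -0.095;-1 0.268 -0.382 -0.69 -0.13;-1 0.268 -0.382 -0.69 -0.158;-1 0.268 -0.382 -0.69 -0.158;-1 0.268 -0.382 -0.69 -0.158;-1 0.268 -0.382 -0.69 -0.158")

```text
time: 4.22
position: [0.5719, -0.257, 0.23]
tool_rot: [0.994, 0.107, -0.002, -0.001]
ft_force: [-0.0, -0.0, -1.5]
grip_width: 0.0278
grip_force: 35.0
```

```bash
python3 - <<'E'
from h import *
import pickle
p,d,m=cam("wrist"); pickle.dump((p,d,m),open("w3.pkl","wb")); save("pics/w3.png",p)
go(.5292,-.2661,.0925,12.3)
P=pts(d,m)
H,S,V=cv2.split(cv2.cvtColor(p,cv2.COLOR_RGB2HSV))
k=(H>40)&(H<95)&(S>60); b=blob(k); print(b.min(0),b.max(0))
Q=P[b[:,1],b[:,0]]; Q=Q[(Q[:,2]>.05)&(Q[:,2]<.14)]
A=np.c_[Q[:,:2]-Q[:,:2].mean(0),np.ones(len(Q))]; r=np.ones(len(Q),bool)
for _ in range(4):
    c=np.linalg.lstsq(A[r],Q[r,2],rcond=None)[0]; r=abs(A@c-Q[:,2])<.004
print(r.sum(),len(r),Q[r].mean(0),"slope",np.degrees(np.arctan(np.hypot(*c[:2]))),"yaw",np.degrees(np.arctan2(c[1],c[0])),rect(Q[r]))
E
```

```text
t 4.27 pos [ 0.5717 -0.2572  0.2299] head 12.24 shift [-0.2143  0.0007  0.6881] turn -0.0004 q [-0.6   0.53  1.42 -0.    1.19  0.76]
[485   0] [559  45]
1217 2731 [ 0.7405728  -0.40584032  0.08873332] slope 52.13147014520675 yaw -31.37606538603021 {'c': (741.2, -406.2), 'size': (32.2, 19.4), 'yaw': 72.28}
```

View pics/w3.png

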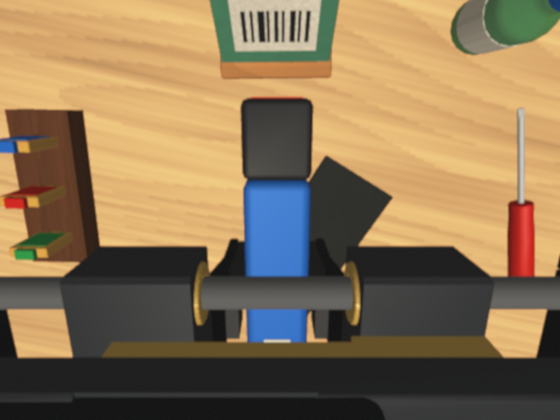

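The view shows the label's lower part at u 230–322, rows 0–50, with its lower edge level, and the scanner centred at u≈277, so heading and lateral aim look right. I'll put numbers on it.

```bash
python3 - <<'E'
from h import *
import pickle
p,d,m=pickle.load(open("w3.pkl","rb")); P=pts(d,m)
H,S,V=cv2.split(cv2.cvtColor(p,cv2.COLOR_RGB2HSV))
k=(d>0)&(P[...,2]>.055)&(P[...,2]<.14)&(((H>40)&(H<95)&(S>60))|(S<60)); b=blob(k,(200,0,350,70)); Q=P[b[:,1],b[:,0]]
c=Q.mean(0); n=np.linalg.svd(Q-c,full_matrices=False)[2][2]; n*=np.sign(n[0])
yaw=np.degrees(np.arctan2(n[1],n[0])); print(len(Q),c,"n",n,"yaw",yaw,"tip",np.degrees(np.arctan2(n[2],n[0])))
h=np.array([np.cos(np.radians(yaw)),np.sin(np.radians(yaw))]); nn=np.array([-h[1],h[0]])
l=Q[:,:2]@nn; print("lateral range",l.min(),l.max(),"mid",(l.min()+l.max())/2)
# point on plane at z=.095 at lateral mid
t=(l.min()+l.max())/2; a=(n@c-n[2]*.095)/(n[:2]@h)-0; 
# n.(h*s+nn*t,.095)=n.c
s=(n@c-n[2]*.095-(n[:2]@nn)*t)/(n[:2]@h); print("label",h*s+nn*t)
# lower board edge
e=np.array([(u,max(v for v in b[b[:,0]==u][:,1])) for u in range(228,325)]); v=np.polyfit(e[:,0],e[:,1],1); print("edge slope px deg",np.degrees(np.arctan(v[0])))
b=blob((d>0)&(P[...,2]>.22)&(P[...,2]<.26),(235,90,320,235)); q=P[b[:,1],b[:,0]]; print("scanner",rect(q),"lat",(q[:,:2]@nn).min(),(q[:,:2]@nn).max())
A=np.c_[q[:,:2]@h-(q[:,:2]@h).mean(),q[:,:2]@nn-(q[:,:2]@nn).mean(),np.ones(len(q))]; print("slopes deg",np.degrees(np.linalg.lstsq(A,q[:,2],rcond=None)[0][:2]), "nose fwd",(q[:,:2]@h).max())
E
```

```text
7274 [ 0.69504868 -0.22918162  0.09359106] n [ 0.96708436  0.21548652 -0.13532702] yaw 12.561485982693338 tip -7.965845662000961
lateral range -0.43530553381552184 -0.33059768395727773 mid -0.3829516088863998
label [ 0.69699635 -0.23703777]
edge slope px deg -0.5401832620986736
scanner {'c': (576.8, -258.1), 'size': (149.9, 72.4), 'yaw': 11.68} lat -0.41374273055659916 -0.3410243585396207
slopes deg [26.09139797 84.70093433] nose fwd 0.581455525138013
```

```bash
python3 - <<'E'
from h import *
import pickle
p,d,m=pickle.load(open("w3.pkl","rb"))
q=ray([276,61],m,.068)[0]; h=np.radians(12.3); L=q[:2]+.0225*np.array([np.cos(h),np.sin(h)]); print("label from lower edge",L)
t=L-.175*np.array([np.cos(h),np.sin(h)]); print(t); go(*t,.0925,12.3); go(*t,.0925,12.8)
E
```

```text
label from lower edge [ 0.69908859 -0.22856127]
[ 0.52810561 -0.26584159]
t 4.27 pos [ 0.5717 -0.2572  0.2299] head 12.24 shift [-0.2194 -0.0018  0.6882] turn -0.0004 q [-0.6   0.53  1.42 -0.    1.19  0.76]
t 4.27 pos [ 0.5717 -0.2572  0.2299] head 12.24 shift [-0.2194 -0.0018  0.6882] turn -0.0031 q [-0.6   0.53  1.42 -0.    1.19  0.76]
```

move_arm(motion="-1 -0.15 0 0.1 0;-1 -0.218 -0.001 0.3 0;-1 -0.218 -0.001 0.5 0;-1 -0.218 -0.001 0.65 0;-1 -0.218 -0.001 0.685 0;-1 -0.218 -0.001 0.685 0;-1 -0.218 -0.001 0.685 0;-1 -0.218 -0.001 0.685 0")

```text
time: 4.93
position: [0.5323, -0.2676, 0.0972]
tool_rot: [0.994, 0.108, 0.001, 0.001]
ft_force: [0.6, -1.1, -1.8]
grip_width: 0.0277
grip_force: 35.0
```

move_arm(motion="-1 0 0 0 0;-1 0 0 0 0;-1 0 0 0 0;-1 0 0 0 0;-1 0 0 0 0;-1 0 0 0 0;-1 0 0 0 0;-1 0 0 0 0;-1 0 0 0 0;-1 0 0 0 0;-1 0 0 0 0;-1 0 0 0 0")

```text
time: 5.93
position: [0.5311, -0.2664, 0.0955]
tool_rot: [0.994, 0.108, -0.0, -0.0]
ft_force: [0.4, 0.9, -0.7]
grip_width: 0.0277
grip_force: 35.0
```

move_arm(motion="-1 0 0 0 0;-1 0 0 0 0;-1 0 0 0 0;-1 0 0 0 0;-1 0 0 0 0;-1 0 0 0 0;-1 0 0 0 0;-1 0 0 0 0")

```text
time: 6.6
position: [0.5311, -0.2663, 0.0956]
tool_rot: [0.994, 0.108, -0.0, -0.0]
ft_force: [0.3, -0.0, -0.6]
grip_width: 0.0281
grip_force: 35.0
```

```bash
python3 - <<'E'
from h import *
p,d,m=cam("scene"); save("pics/s4.png",cv2.resize(p[190:390,180:400],(770,600)))
go(.4934,-.3117,.10,-19.2)
E
```

```text
t 6.65 pos [ 0.5312 -0.2663  0.0956] head 12.38 shift [-0.2331  0.1811 -0.0222] turn 0.1755 q [-0.65  0.67  1.62  0.    0.85  0.7 ]
```

View pics/s4.png

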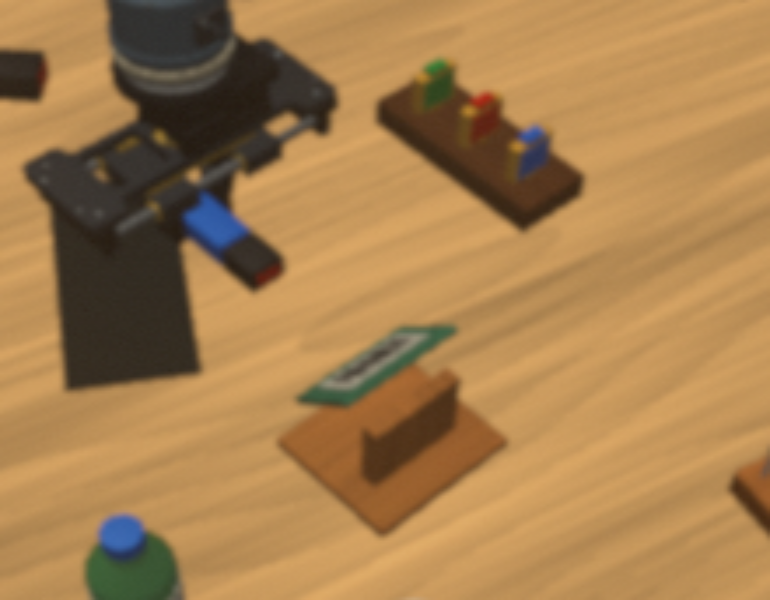

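The scanner (crop 265,270) points at the label (crop 375,365). The pose settled about 3 mm high, so I'll trim it and hold again to be safe.

move_arm(motion="-1 -0.008 0 0.016 0;-1 -0.008 0 0.016 0;-1 -0.008 0 0.016 0;-1 -0.008 0 0.016 0;-1 -0.008 0 0.016 0;-1 -0.008 0 0.016 0;-1 -0.008 0 0.016 0;-1 -0.008 0 0.016 0;-1 -0.008 0 0.016 0;-1 -0.008 0 0.016 0;-1 -0.008 0 0.016 0;-1 -0.008 0 0.016 0")

```text
time: 7.65
position: [0.5296, -0.2667, 0.0924]
tool_rot: [0.994, 0.108, 0.0, -0.0]
ft_force: [-0.5, 0.8, -0.3]
grip_width: 0.0275
grip_force: 35.0
```

move_arm(motion="-1 0 0 0 0;-1 0 0 0 0;-1 0 0 0 0;-1 0 0 0 0;-1 0 0 0 0;-1 0 0 0 0;-1 0 0 0 0;-1 0 0 0 0")

```text
time: 8.32
position: [0.5296, -0.2667, 0.0924]
tool_rot: [0.994, 0.108, -0.0, -0.0]
ft_force: [0.5, -0.1, -0.4]
grip_width: 0.0276
grip_force: 35.0
```

```bash
python3 - <<'E'
from h import *
go(.4934,-.3117,.10,-19.2)
E
```

```text
t 8.32 pos [ 0.5296 -0.2667  0.0924] head 12.38 shift [-0.2249  0.1809 -0.0382] turn 0.1755 q [-0.65  0.67  1.63  0.    0.85  0.7 ]
```

move_arm(motion="-1 -0.1 0.08 0 0.03;-1 -0.225 0.181 0 0.07;-1 -0.225 0.181 0 0.11;-1 -0.225 0.181 0 0.15;-1 -0.225 0.181 0 0.176;-1 -0.225 0.181 0 0.176;-1 -0.225 0.181 0.1 0.176;-1 -0.225 0.181 0.2 0.176;-1 -0.225 0.181 0.26 0.176;-1 -0.225 0.181 0.26 0.176;-1 -0.225 0.181 0.26 0.176")

```text
time: 9.23
position: [0.4931, -0.3113, 0.0397]
tool_rot: [0.986, -0.167, -0.001, -0.001]
ft_force: [0.0, -0.8, -0.3]
grip_width: 0.0278
grip_force: 35.0
```

```bash
python3 - <<'E'
from padm import *
p,d,m=cam("wrist"); save("pics/w5.png",p)
try: pad(p,m,100,235,225,330,277)
except Exception as e: print(e)
go(.4934,-.3117,.0145,-19.2)
E
```

```text
pad edge yaws [-19.12 -19.17  70.73] width 87.8 far 668.8 centre [ 493.6 -312.5]
t 9.28 pos [ 0.4937 -0.3118  0.0405] head -19.25 shift [-1.4e-03 -1.0e-04  1.3e-01] turn -0.0003 q [-0.75  0.74  1.67  0.    0.73  1.15]
```

View pics/w5.png

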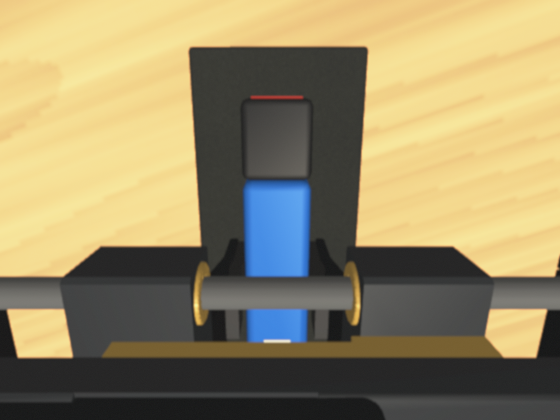

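The pad (u 191–366, far edge at row 48) sits square and symmetric around the scanner (u≈277). Lower and release.

move_arm(motion="-1 0 0 0.05 0;-1 0 0 0.1 0;-1 0 0 0.12 0;-1 0 0 0.13 0;-1 0 0 0.13 0;-1 0 0 0.13 0;-1 0 0 0.13 0")

```text
time: 9.87
position: [0.4931, -0.3114, 0.0144]
tool_rot: [0.986, -0.167, -0.0, -0.0]
ft_force: [-0.4, 1.4, 1.7]
grip_width: 0.0277
grip_force: 35.0
```

```bash
python3 - <<'E'
from h import *
print(robot.get_obs()["ft_force"]); go(.4934,-.3117,.0145,-19.2)
E
```

```text
[-0.3670371   1.38390561  1.65248581]
t 9.87 pos [ 0.4931 -0.3114  0.0144] head -19.28 shift [ 0.0022  0.001  -0.0004] turn -0.0005 q [-0.75  0.79  1.68 -0.    0.68  1.15]
```

Contact. Release and rise.

move_arm(motion="1 0 0 0 0;1 0 0 0 0;1 0 0 0 0;1 0 0 0 0;1 0 0 0 0;1 0 0 0 0;1 0 0 -0.1 0;1 0 0 -0.3 0;1 0 0 -0.5 0;1 0 0 -0.7 0;1 0 0 -0.7 0;1 0 0 -0.7 0")

```text
time: 10.87
position: [0.4949, -0.313, 0.1573]
tool_rot: [0.986, -0.168, 0.003, 0.002]
ft_force: [0.1, 0.2, -0.1]
grip_width: 0.0861
grip_force: 0.0
```

```bash
python3 - <<'E'
from h import *
import pickle
p,d,m=cam("wrist"); P=pts(d,m); save("pics/w6.png",p)
b=blob((d>0)&(P[...,2]>.022)&(P[...,2]<.04),(225,60,330,240)); print("scanner",rect(ray(b,m,.03)),b.min(0),b.max(0))
go(.540,-.020,.20,11.5); print(robot.get_obs()["grip_width"])
E
```

```text
scanner {'c': (512.4, -319.2), 'size': (108.7, 27.7), 'yaw': -19.2} [258 107] [293 240]
t 10.92 pos [ 0.4936 -0.3118  0.1552] head -19.29 shift [-0.2626 -1.4538 -0.2254] turn -0.1711 q [-0.75  0.57  1.61 -0.    0.96  1.15]
0.08667821197239797
```

The scanner is laid within 1 mm of the pad centre. Now the pendants.

move_arm(motion="1 -0.15 -0.1 -0.2 0;1 -0.22 -0.3 -0.25 -0.03;1 -0.22 -0.5 -0.25 -0.07;1 -0.22 -0.7 -0.25 -0.1;1 -0.22 -0.9 -0.25 -0.14;1 -0.22 -1 -0.25 -0.171;1 -0.22 -1 -0.25 -0.171;1 -0.22 -1 -0.25 -0.171;1 -0.22 -1 -0.25 -0.171")

```text
time: 11.67
position: [0.5171, -0.1085, 0.2029]
tool_rot: [0.995, 0.1, -0.001, -0.0]
ft_force: [-0.2, -0.3, 0.6]
grip_width: 0.0871
grip_force: 0.0
```

```bash
python3 - <<'E'
from h import *
go(.495,-.035,.20,11.5)
E
```

```text
t 11.67 pos [ 0.5171 -0.1085  0.2029] head 11.45 shift [-0.0355 -0.382   0.0152] turn -0.0003 q [-0.42  0.44  1.7  -0.    1.01  0.95]
```

move_arm(motion="1 -0.035 -0.2 0 0;1 -0.035 -0.38 0 0;1 -0.035 -0.38 0 0;1 -0.035 -0.38 0 0;1 -0.035 -0.38 0 0")

```text
time: 12.08
position: [0.4963, -0.0367, 0.2042]
tool_rot: [0.995, 0.099, 0.0, 0.0]
ft_force: [-0.1, -0.5, -0.2]
grip_width: 0.087
grip_force: 0.0
```

```bash
python3 - <<'E'
from h import *
import pickle
p,d,m=cam("wrist"); P=pts(d,m); save("pics/w7.png",p); pickle.dump((p,d,m),open("w7.pkl","wb"))
go(.495,-.035,.20,11.5)
b=blob((d>0)&(P[...,2]>.025)&(P[...,2]<.035)&(p[...,0]<140)); print("rack vis",rect(ray(b,m,.03)),b.min(0),b.max(0))
k=(d>0)&(P[...,2]>.060)&(P[...,2]<.10); n,l,st,ce=cv2.connectedComponentsWithStats(k.astype(np.uint8))
for i in range(1,n):
    if st[i,4]>80:
        v,u=np.where(l==i); print(st[i],P[v,u].mean(0).round(4),p[v,u].mean(0).round(),rect(P[v,u]))
E
```

```text
t 12.13 pos [ 0.4966 -0.037   0.2042] head 11.36 shift [-0.0058 -0.0116  0.0211] turn -0.0008 q [-0.3   0.39  1.78 -0.    0.97  1.07]
rack vis {'c': (509.9, -30.9), 'size': (158.5, 59.9), 'yaw': 11.19} [239  81] [307 249]
[522   0  38  17 587] [ 0.6724 -0.1973  0.0728] [63. 90. 66.] {'c': (673.6, -200.3), 'size': (27.9, 9.9), 'yaw': -78.71}
[249 109  46  15 653] [ 0.5597 -0.0203  0.0768] [106. 109. 112.] {'c': (559.5, -20.3), 'size': (35.3, 10.4), 'yaw': -78.61}
[250 170  44  17 697] [ 0.5118 -0.0298  0.0752] [161.  84.  51.] {'c': (510.7, -29.9), 'size': (35.4, 11.2), 'yaw': -78.57}
[251 225  42  20 731] [ 0.4635 -0.0391  0.074 ] [ 94. 111.  57.] {'c': (462.1, -39.4), 'size': (35.7, 10.7), 'yaw': -78.45}
```

View pics/w7.png

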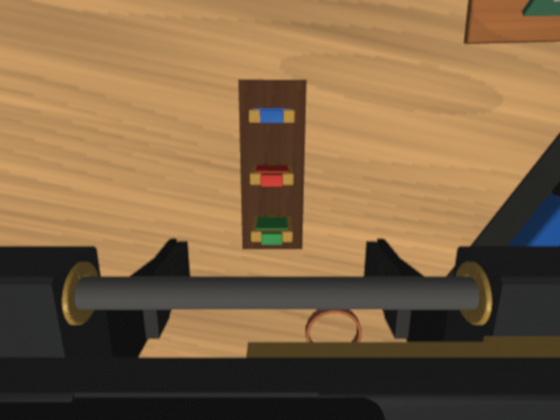

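Blue is the farthest pendant, at (271,116) in this view, then red (271,178) and green (271,237). Move over blue and descend.

```bash
python3 - <<'E'
from h import *
go(.5597,-.0203,.045,11.3)
E
```

```text
t 12.13 pos [ 0.4966 -0.037   0.2042] head 11.36 shift [ 0.3254 -0.0205  0.7963] turn 0.0003 q [-0.3   0.39  1.78 -0.    0.97  1.07]
```

move_arm(motion="1 0.2 -0.02 0 0;1 0.325 -0.02 0.1 0;1 0.325 -0.02 0.3 0;1 0.325 -0.02 0.45 0;1 0.325 -0.02 0.6 0;1 0.325 -0.02 0.72 0;1 0.325 -0.02 0.78 0;1 0.325 -0.02 0.795 0;1 0.325 -0.02 0.795 0;1 0.325 -0.02 0.795 0;1 0.325 -0.02 0.795 0", newtons=15)

```text
time: 13.05
position: [0.5603, -0.0191, 0.0469]
tool_rot: [0.995, 0.1, 0.002, 0.001]
ft_force: [0.3, 0.3, 0.0]
grip_width: 0.0869
grip_force: 0.0
```

```bash
python3 - <<'E'
from h import *
go(.5597,-.0203,.045,11.3)
E
```

```text
t 13.05 pos [ 0.5603 -0.0191  0.0469] head 11.46 shift [-0.0041  0.0055  0.0096] turn 0.0009 q [-0.23  0.71  1.73 -0.    0.69  1.14]
```

move_arm(motion="-1 0 0.005 0.005 0;-1 0 0.005 0.005 0;-1 0 0.005 0.005 0;-1 0 0.005 0.005 0;-1 0 0.005 0.005 0;-1 0 0.005 0.005 0;-1 0 0.005 0.005 0;-1 0 0.005 0.005 0;-1 0 0.005 0.005 0;-1 0 0.005 0.005 0", newtons=15)

```text
time: 13.88
position: [0.5591, -0.0195, 0.0443]
tool_rot: [0.995, 0.1, 0.0, 0.0]
ft_force: [0.6, 0.1, 0.0]
grip_width: 0.0356
grip_force: 15.0
```

move_arm(motion="-1 0 0 -0.06 0;-1 0 0 -0.12 0;-1 0 0 -0.18 0;-1 0 0 -0.24 0;-1 0 0 -0.24 0;-1 0 0 -0.24 0")

```text
time: 14.38
position: [0.5594, -0.0195, 0.0933]
tool_rot: [0.995, 0.1, 0.001, 0.0]
ft_force: [-0.1, 0.0, -1.3]
grip_width: 0.0359
grip_force: 15.0
```

```bash
cat > face.py <<'E'
from h import *
def face(save_as=None,cams=("scene",)):
    o=robot.get_obs(); print("t",o["time"],"pos",o["position"].round(4),"w",round(o["grip_width"],4),"f",o["ft_force"].round(1))
    for n in cams:
        p,d,m=cam(n); P=pts(d,m)
        if save_as: save(save_as,p)
        H,S,V=cv2.split(cv2.cvtColor(p,cv2.COLOR_RGB2HSV))
        g=o["position"]+[0,0,.0]
        k=(d>0)&(np.linalg.norm(P-g,axis=2)<.06)&(H>100)&(H<130)&(S>90)&(V>40)
        b=blob(k); Q=P[b[:,1],b[:,0]]
        c=Q.mean(0); r=np.ones(len(Q),bool)
        for _ in range(4):
            c=Q[r].mean(0); nn=np.linalg.svd(Q[r]-c,full_matrices=False)[2][2]; r=abs((Q-c)@nn)<.002
        nn*=np.sign(nn[0]); print(n,len(Q),r.sum(),"centre",c.round(4),"yaw",np.degrees(np.arctan2(nn[1],nn[0])).round(2),"elev",np.degrees(np.arcsin(nn[2])).round(2),"u,v",b.mean(0))
E
python3 - <<'E'
from face import *
face("pics/s8.png",("scene",))
face("pics/w8.png",("wrist",))
E
```

```text
t 14.3833 pos [ 0.5594 -0.0195  0.0933] w 0.0359 f [-0.1  0.  -1.3]
scene 14 13 centre [ 0.564  -0.0165  0.0903] yaw 12.21 elev -7.28 u,v [334.5 232. ]
t 14.4333 pos [ 0.5588 -0.0194  0.0925] w 0.0362 f [ 0.1  0.2 -2.2]
wrist 1769 1697 centre [ 0.5648 -0.0188  0.1018] yaw 11.32 elev -0.11 u,v [277.53024308 263.45788581]
```

move_arm(motion="-1 0.1 0 0 0;-1 0.215 0 0 0;-1 0.215 0 0 0;-1 0.215 0 0.08 0;-1 0.215 0 0.15 0;-1 0.215 0 0.2 0;-1 0.215 0 0.2 0;-1 0.215 0 0.2 0;-1 0.215 0 0.2 0;-1 0.215 0 0.2 0", newtons=8)

```text
time: 15.32
position: [0.6018, -0.011, 0.053]
tool_rot: [0.995, 0.1, 0.001, 0.0]
ft_force: [0.1, 0.0, -1.9]
grip_width: 0.0363
grip_force: 8.0
```

```bash
python3 - <<'E'
from face import *
face(None,("wrist",))
h=np.radians(11.3); ax=np.array([np.cos(h),np.sin(h)]); o=robot.get_obs()["position"]
print("TCP ahead of rack end (mm):",((o[:2]-[.510,-.031])@ax-.080)*1000,"foot z",o[2]-.0443+.010)
E
```

```text
t 15.3167 pos [ 0.6018 -0.011   0.053 ] w 0.0363 f [ 0.1  0.  -1.9]
wrist 1773 1705 centre [ 0.6076 -0.0105  0.0622] yaw 11.41 elev -0.09 u,v [277.4715172  263.40157924]
TCP ahead of rack end (mm): 13.891360527608976 foot z 0.018829686462894284
```

move_arm(motion="-1 -0.03 0 0 0;-1 -0.045 0 0 0;-1 -0.055 0 0 0;-1 -0.065 0 0 0;-1 -0.075 0 0 0;-1 -0.085 0 0 0;-1 -0.095 0 0 0;-1 -0.1 0 0 0;-1 -0.1 0 0 0;-1 -0.1 0 0 0", newtons=8)

```text
time: 16.2
position: [0.5814, -0.0151, 0.0524]
tool_rot: [0.995, 0.1, -0.0, 0.0]
ft_force: [1.7, -1.5, 1.6]
grip_width: 0.036
grip_force: 8.0
```

```bash
python3 - <<'E'
from face import *
face("pics/w9.png",("wrist",)); o=robot.get_obs(); print(o["grip_force"])
h=np.radians(11.3); ax=np.array([np.cos(h),np.sin(h)]); o=o["position"]
print("TCP ahead of rack end (mm):",((o[:2]-[.510,-.031])@ax-.080)*1000)
E
```

```text
t 16.2 pos [ 0.5814 -0.0151  0.0524] w 0.036 f [ 1.7 -1.5  1.6]
wrist 2352 2277 centre [ 0.5886 -0.0143  0.0591] yaw 11.33 elev 21.44 u,v [277.48894558 258.41454082]
7.999827976163942
TCP ahead of rack end (mm): -6.810392342796678
```

move_arm(motion="-1 -0.01 0 0 0;-1 -0.02 0 0 0;-1 -0.03 0 0 0;-1 -0.033 0 0 0;-1 -0.033 0 0 0;-1 -0.033 0 0 0", newtons=8)

```text
time: 16.75
position: [0.5747, -0.0162, 0.0522]
tool_rot: [0.995, 0.1, -0.001, -0.0]
ft_force: [2.0, -0.2, -1.4]
grip_width: 0.0357
grip_force: 8.0
```

```bash
python3 - <<'E'
from face import *
face(None,("wrist",))
E
```

```text
t 16.75 pos [ 0.5747 -0.0162  0.0522] w 0.0357 f [ 2.  -0.2 -1.4]
wrist 2594 2520 centre [ 0.5828 -0.0152  0.0588] yaw 11.42 elev 32.93 u,v [277.49922899 256.34271396]
```

move_arm(motion="-1 0.05 0 0 0;-1 0.15 0 0 0;-1 0.25 0 -0.05 0;-1 0.25 0 -0.2 0;-1 0.25 0 -0.4 0;-1 0.25 0 -0.5 0;-1 0.25 0 -0.5 0;-1 0.25 0 -0.5 0", newtons=30)

```text
time: 17.47
position: [0.6233, -0.0061, 0.153]
tool_rot: [0.995, 0.1, -0.0, 0.0]
ft_force: [-0.5, 0.1, -1.7]
grip_width: 0.0357
grip_force: 30.0
```

```bash
python3 - <<'E'
from face import *
face("pics/w10.png",("wrist",)); face(None,("wrist",))
m=robot.camera_model("wrist"); print(m["position"])
# which pixel extents of blue; corner-based check
T=np.load("topcam.npy"); S=np.load("scenecam.npy")
print(len(T),len(S))
# housing top plane: high, bright pts
for nm,Q in (("top",T),("scene",S)):
    X=Q[:,:3]; c=Q[:,3:]; k=(c.min(1)>120)&(X[:,2]>.2)&(X[:,1]<.31)&(X[:,0]<.84)
    X=X[k]; X0=X
    # ransac planes
    rng=np.random.default_rng(0)
    for it in range(3):
        best=None
        for _ in range(1500):
            a=X[rng.choice(len(X),3,False)]; n=np.cross(a[1]-a[0],a[2]-a[0]); l=np.linalg.norm(n)
            if l<1e-5: continue
            n/=l; r=abs((X-a[0])@n)<.0015
            if best is None or r.sum()>best.sum(): best=r
        q=X[best]; ce=q.mean(0); n=np.linalg.svd(q-ce,full_matrices=False)[2][2]; n*=np.sign(n[2])
        print(nm,best.sum(),ce.round(4),"n",n.round(3)); X=X[~best]
        if len(X)<40: break
E
```

```text
t 17.4667 pos [ 0.6233 -0.0061  0.153 ] w 0.0357 f [-0.5  0.1 -1.7]
wrist 2597 2525 centre [ 0.6314 -0.0051  0.1596] yaw 11.31 elev 32.56 u,v [277.44512899 256.33500193]
t 17.5167 pos [ 0.6222 -0.0059  0.1515] w 0.0353 f [-0.2  0.6 -2.1]
wrist 2597 2524 centre [ 0.6304 -0.005   0.1581] yaw 11.34 elev 32.49 u,v [277.45283019 256.33846746]
[0.69463997 0.00836955 0.30453015]
1682 3009
top 241 [0.7839 0.2655 0.257 ] n [-0.484  0.113  0.867]
top 115 [0.7875 0.2597 0.2564] n [-0.498  0.13   0.857]
top 120 [0.7751 0.266  0.2554] n [-0.471  0.102  0.876]
scene 235 [0.7905 0.2627 0.2604] n [-0.474  0.095  0.875]
scene 38 [0.775  0.2626 0.2526] n [-0.413  0.075  0.908]
```

```bash
python3 - <<'E'
from h import *
T=np.load("topcam.npy"); S=np.load("scenecam.npy")
for yaw in (-12.3,):
    Rm=R.from_euler("ZY",[yaw,-30],degrees=True).as_matrix() # cols: lens x,y,z
    print(Rm.round(3))
    for nm,Q in (("top",T),("scene",S)):
        X=Q[:,:3]; c=Q[:,3:].max(1); L=X@Rm
        k=(X[:,0]<.86)&(X[:,1]<.32)&(X[:,2]>.17); L=L[k]; c=c[k]
        x0=L[:,0].min(); print(nm,"xmin",x0)
        for a in np.arange(np.floor(x0*200)/200,x0+.13,.005):
            s=(L[:,0]>=a)&(L[:,0]<a+.005); 
            if s.sum()>3: print(round(a,3),s.sum(),"y",L[s,1].min().round(4),L[s,1].max().round(4),"z",L[s,2].min().round(4),np.percentile(L[s,2],98).round(4),"V",np.median(c[s]))
E
```

```text
[[ 0.846  0.213 -0.489]
 [-0.184  0.977  0.107]
 [ 0.5    0.     0.866]]
top xmin 0.6769359541166952
0.675 11 y 0.4073 0.4329 z -0.1545 -0.1363 V 159.0
0.68 20 y 0.3947 0.4502 z -0.1652 -0.1247 V 183.0
0.685 49 y 0.3931 0.4495 z -0.1643 -0.1244 V 189.0
0.69 54 y 0.3928 0.4564 z -0.1733 -0.1235 V 180.0
0.695 85 y 0.3945 0.4555 z -0.1843 -0.1276 V 132.0
0.7 30 y 0.406 0.4388 z -0.162 -0.134 V 38.0
0.705 30 y 0.4044 0.4402 z -0.1616 -0.1355 V 32.5
0.71 34 y 0.4048 0.4401 z -0.1627 -0.1355 V 34.0
0.715 27 y 0.4064 0.4402 z -0.1621 -0.1348 V 55.0
0.72 18 y 0.4026 0.4445 z -0.1627 -0.1339 V 135.0
0.725 43 y 0.3998 0.4486 z -0.1787 -0.1285 V 192.0
0.73 54 y 0.3984 0.4484 z -0.1784 -0.1284 V 209.0
0.735 49 y 0.3999 0.4491 z -0.1784 -0.128 V 210.0
0.74 52 y 0.3991 0.4497 z -0.1804 -0.1291 V 211.0
0.745 44 y 0.3993 0.45 z -0.1719 -0.1278 V 211.0
0.75 55 y 0.3992 0.4504 z -0.1766 -0.1273 V 211.0
0.755 54 y 0.4001 0.4501 z -0.238 -0.1283 V 210.0
0.76 55 y 0.3994 0.451 z -0.2412 -0.1282 V 210.0
0.765 56 y 0.4001 0.4506 z -0.2415 -0.1293 V 211.0
0.77 59 y 0.3997 0.4514 z -0.1986 -0.1282 V 208.0
0.
[... 923 characters left out ...]
.5
0.74 49 y 0.3991 0.4484 z -0.1816 -0.1319 V 101.0
0.745 61 y 0.3988 0.4501 z -0.1825 -0.1317 V 100.0
0.75 52 y 0.3997 0.446 z -0.2372 -0.1319 V 106.0
0.755 67 y 0.3993 0.4482 z -0.2391 -0.1318 V 102.0
0.76 74 y 0.3997 0.4486 z -0.2443 -0.1316 V 98.0
0.765 100 y 0.3991 0.4511 z -0.2451 -0.1318 V 97.0
0.77 117 y 0.4004 0.4539 z -0.2375 -0.1317 V 106.0
0.775 275 y 0.3996 0.4525 z -0.2303 -0.1335 V 129.0
0.78 103 y 0.4017 0.4409 z -0.2053 -0.1514 V 87.0
0.785 68 y 0.4012 0.4687 z -0.2124 -0.1567 V 72.5
0.79 69 y 0.4012 0.4719 z -0.2093 -0.1657 V 59.0
0.795 43 y 0.4012 0.4197 z -0.2026 -0.1607 V 79.0
0.8 53 y 0.4021 0.4525 z -0.194 -0.15 V 81.0
0.805 50 y 0.4029 0.4236 z -0.1867 -0.1435 V 78.0
```

View pics/w10.png

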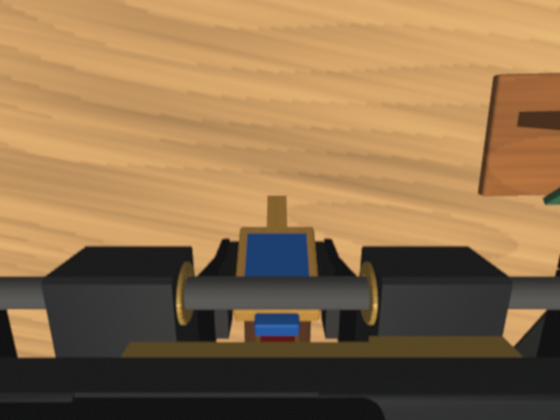

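The wrist view shows the pendant tilted back in the grip: stem foot at (277,197), enamel at u 247–309, rows 235–276. Check that the grip geometry agrees with the foot pixel, then work out the approach.

```bash
python3 - <<'E'
from h import *
o=robot.get_obs(); m=robot.camera_model("wrist"); h=np.radians(11.4); f=np.array([np.cos(h),np.sin(h),0]); up=np.array([0,0,1])
K=np.array(m["mtx"]); th=np.radians(32.5); xp=np.cos(th)*f+np.sin(th)*up; zp=-np.sin(th)*f+np.cos(th)*up
G=o["position"]+.011*up
for nm,a,b in (("foot front",.005,-.045),("enamel low",.005,-.020),("plaque low",.005,-.025)):
    c=att(m).T@(G+a*xp+b*zp-m["position"]); print(nm,(K@c/c[2])[:2].round(1))
go(.555,.21,.14,-12.3)
S=np.load("scenecam.npy")[:,:3]; k=S[:,2]<.16; print("column",S[k].min(0),S[k].max(0))
E
```

```text
foot front [276.3 194.9]
enamel low [276.2 233.7]
plaque low [276.2 225.3]
t 17.57 pos [ 0.6218 -0.0059  0.1506] head 11.49 shift [-0.112  -1.1243  0.0554] turn 0.1322 q [-0.19  0.62  1.51 -0.    1.02  1.18]
column [0.72311297 0.23882707 0.12042398] [0.86465291 0.44542942 0.15983181]
```

The geometry agrees to about 1 px. Move back and left.

move_arm(motion="-1 -0.05 -0.1 0 0.01;-1 -0.112 -0.28 0 0.04;-1 -0.112 -0.46 0.05 0.07;-1 -0.112 -0.64 0.05 0.1;-1 -0.112 -0.82 0.05 0.132;-1 -0.112 -1 0.05 0.132;-1 -0.112 -1 0.05 0.132;-1 -0.112 -1 0.05 0.132;-1 -0.112 -1 0.05 0.132", newtons=30)

```text
time: 18.32
position: [0.5611, 0.185, 0.1407]
tool_rot: [0.994, -0.106, -0.002, 0.001]
ft_force: [-0.3, -0.1, -1.3]
grip_width: 0.0356
grip_force: 30.0
```

```bash
python3 - <<'E'
from face import *
face(None,("wrist",))
go(.6361,.2959,.1333,-12.3)
# look at camera head again (same pose?) with top
p,d,m=cam("top"); P=pts(d,m); T=np.load("topcam.npy")
Rm=R.from_euler("ZY",[-12.3,-30],degrees=True).as_matrix()
k=(d>.3)&(P[...,2]>.17)&(P[...,0]>.72)&(P[...,0]<.86)&(P[...,1]>.2)&(P[...,1]<.32)
L=P[k]@Rm; print(len(L),L.min(0),L[L[:,0]<.70][:,1].min(),L[L[:,0]<.70][:,1].max())
E
```

```text
t 18.3167 pos [0.5611 0.185  0.1407] w 0.0356 f [-0.3 -0.1 -1.3]
wrist 2605 2538 centre [0.5691 0.1826 0.1473] yaw -12.38 elev 32.49 u,v [277.50211132 256.3512476 ]
t 18.37 pos [0.5617 0.1843 0.141 ] head -12.3 shift [ 0.2448 -0.6244  0.0371] turn 0.0 q [ 0.13  0.6   1.6  -0.    0.95  1.91]
1483 [ 0.67590742  0.39274086 -0.24106256] 0.3927408646729216 0.4570206378305237
```

First sideways, then forward.

move_arm(motion="-1 0 -0.15 0.02 0;-1 0 -0.33 0.037 0;-1 0 -0.5 0.037 0;-1 0 -0.624 0.037 0;-1 0.06 -0.624 0.037 0;-1 0.12 -0.624 0.037 0;-1 0.18 -0.624 0.037 0;-1 0.22 -0.624 0.037 0;-1 0.24 -0.624 0.037 0;-1 0.24 -0.624 0.037 0;-1 0.24 -0.624 0.037 0;-1 0.24 -0.624 0.037 0")

```text
time: 19.42
position: [0.6351, 0.2967, 0.1347]
tool_rot: [0.994, -0.107, -0.001, 0.0]
ft_force: [0.3, -0.3, -2.1]
grip_width: 0.0357
grip_force: 30.0
```

```bash
python3 - <<'E'
from face import *
face("pics/w11.png",("wrist",)); 
go(.6361,.2959,.1333,-12.3)
a,_,_=cam("scene"); b,_,_=cam("top"); w=cv2.imread("pics/w11.png")[...,::-1]
out=np.vstack([np.hstack([cv2.resize(a[130:310,360:560],(400,300)),cv2.resize(b[30:240,60:260],(400,300))]),np.hstack([cv2.resize(w,(400,300)),np.zeros((300,400,3),np.uint8)])])
save("pics/fin.png",out)
E
```

```text
t 19.4167 pos [0.6351 0.2967 0.1347] w 0.0357 f [ 0.3 -0.3 -2.1]
wrist 2603 2529 centre [0.643  0.2943 0.1413] yaw -12.49 elev 32.41 u,v [277.49519785 256.36957357]
t 19.47 pos [0.635  0.2969 0.1348] head -12.28 shift [0.0063 0.0038 0.0076] turn 0.0001 q [0.28 0.73 1.3  0.   1.1  2.06]
```

View pics/fin.png

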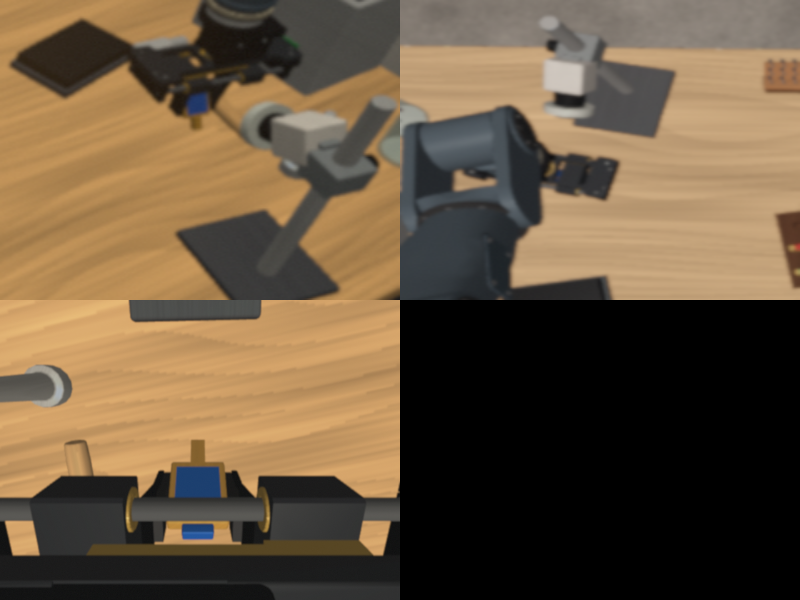

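The pendant hangs in front of the lens (scene inset: plaque 197,103; ring 262,125), with the camera untouched. A small trim, settle, then hand in.

move_arm(motion="-1 0.006 0.004 0.007 0;-1 0.006 0.004 0.007 0;-1 0.006 0.004 0.007 0;-1 0.006 0.004 0.007 0;-1 0.006 0.004 0.007 0;-1 0.006 0.004 0.007 0;-1 0.006 0.004 0.007 0;-1 0.006 0.004 0.007 0;-1 0.006 0.004 0.007 0;-1 0.006 0.004 0.007 0;-1 0.006 0.004 0.007 0;-1 0.006 0.004 0.007 0")

```text
time: 20.57
position: [0.6368, 0.296, 0.1335]
tool_rot: [0.994, -0.107, -0.0, -0.0]
ft_force: [-0.8, -0.3, -2.3]
grip_width: 0.0355
grip_force: 30.0
```

```bash
python3 - <<'E'
from face import *
face(None,("wrist",)); go(.6361,.2959,.1333,-12.3)
print(robot.hand_in())
E
```

```text
t 20.5667 pos [0.6368 0.296  0.1335] w 0.0355 f [-0.8 -0.3 -2.3]
wrist 2597 2522 centre [0.6447 0.2936 0.1402] yaw -12.37 elev 32.73 u,v [277.49249134 256.36619176]
t 20.62 pos [0.6368 0.296  0.1335] head -12.28 shift [-0.0035  0.0013  0.0012] turn 0.0001 q [0.28 0.74 1.3  0.   1.1  2.06]
the job is handed in; nothing more can be done
None
```

I handed the job in at about 20.6 s: the scanner was held on the label for over a second and laid back within about 1 mm of the pad's centre, and the blue pendant is held still about 12 cm from the lens, its face tipped back about 2.5° too far by my measurement; the camera, red and green were not touched, and no verdict came back.

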